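# Set out the syringes by size

### The job

Set the four loose syringes out in the rack for the mixing round, one in each cradle and in order of size: the largest, which draws up the diluent first, in the cradle next to the vial carton, then each next smaller one, with the smallest at the far end. Each should lie by its barrel down in the V's of both posts, with its flange clear of the posts, and be left at rest.

Things in the scene. Friction and masses are not known exactly. Their poses are not given: they have to be found in the camera images.
- syringe_xl_mid (a point): The largest of four plastic syringes: clear round barrel 31 mm across, 112 mm long, black stopper, white plunger and capped nozzle; 142 mm in all. Starts lying on the desk. Point: middle of the barrel, on its axis (16.0 mm above the desk at the start); grasp it here, across the barrel. x runs along it to the nozzle. The 43 mm wide flange plate at the barrel's rear end stops it rolling.
- syringe_l_mid (a point): The second largest of four plastic syringes: clear round barrel 22 mm across, 92 mm long, black stopper, white plunger and capped nozzle; 122 mm in all. Starts lying on the desk. Point: middle of the barrel, on its axis (11.5 mm above the desk at the start); grasp it here, across the barrel. x runs along it to the nozzle. The 34 mm wide flange plate at the barrel's rear end stops it rolling.
- syringe_m_mid (a point): The second smallest of four plastic syringes: clear round barrel 17.6 mm across, 80 mm long, black stopper, white plunger and capped nozzle; 110 mm in all. Starts lying on the desk. Point: middle of the barrel, on its axis (9.3 mm above the desk at the start); grasp it here, across the barrel. x runs along it to the nozzle. The 30 mm wide flange plate at the barrel's rear end stops it rolling.
- syringe_s_mid (a point): The smallest of four plastic syringes: clear round barrel 14 mm across, 70 mm long, black stopper, white plunger and capped nozzle; 100 mm in all. Starts lying on the desk. Point: middle of the barrel, on its axis (7.5 mm above the desk at the start); grasp it here, across the barrel. x runs along it to the nozzle. The 26 mm wide flange plate at the barrel's rear end stops it rolling.
- cradle_1: One of four like grey V cradles, fixed in a row about 66 mm apart on a two-rail rack. This one is at the row's right end seen from the robot. A cradle is two V posts 6 mm thick, 45 mm clear between them for the fingers, 57 mm over both; between the posts all is under 10 mm high. Origin on the desk midway between the posts; x along the resting barrel, away from the robot; y along the row, to the left.
- cradle_2: Second cradle from the right, like cradle_1. Each V is 90 degrees: its bottom is 18 mm above the desk, its arm tips 40 mm, 44 mm wide at the top. The barrel lies across both posts, and one of radius r rests with its axis 18 mm + 1.414 r above the desk. Origin and axes as for cradle_1.
- cradle_3: Third cradle from the right, like cradle_1. Origin on the desk midway between its posts; x along the resting barrel, away from the robot; y along the row to the left; z up.
- cradle_4: Fourth cradle, at the row's left end seen from the robot, like cradle_1. Origin on the desk midway between its posts; x along the resting barrel, away from the robot; y along the row to the left; z up.
- vial_box: Small white and grey card carton for vials, about 60 x 86 x 34 mm, one end open with its flap down; fixed on the desk beside one end of the rack (left or right, it differs), its origin 80 to 100 mm from that end's cradle. At the other end lies a flat white temperature logger. Origin at the middle of its underside.
Not all that is in view belongs to the job. Leave any orange look-alike of the part that bears syringe_m_mid alone. Leave any brown look-alike of the part that bears syringe_s_mid alone.

How it is judged:
At the end, for the whole second after the job is handed in: From the carton's end: largest to smallest, one per cradle, at rest, released; axis within 8 mm of the V's centre line, at most 5 mm above its seat, within 0.14 rad of the cradle's direction (either way round), barrel middle within 28/20/14/10 mm (largest to smallest) of midway between the posts (((horizontal distance between vial_box and cradle_1 below 0.15 m and (x of syringe_xl_mid in the frame of cradle_1 between -0.028 and 0.028 m and y of syringe_xl_mid in the frame of cradle_1 between -0.008 and 0.008 m and z of syringe_xl_mid in the frame of cradle_1 below 0.0449201 m and angle between the x axis of syringe_xl_mid and the x axis of cradle_1, either way round below 0.14 rad) and (x of syringe_l_mid in the frame of cradle_2 between -0.02 and 0.02 m and y of syringe_l_mid in the frame of cradle_2 between -0.008 and 0.008 m and z of syringe_l_mid in the frame of cradle_2 below 0.0385562 m and angle between the x axis of syringe_l_mid and the x axis of cradle_2, either way round below 0.14 rad) and (x of syringe_m_mid in the frame of cradle_3 between -0.014 and 0.014 m and y of syringe_m_mid in the frame of cradle_3 between -0.008 and 0.008 m and z of syringe_m_mid in the frame of cradle_3 below 0.035445 m and angle between the x axis of syringe_m_mid and the x axis of cradle_3, either way round below 0.14 rad) and (x of syringe_s_mid in the frame of cradle_4 between -0.01 and 0.01 m and y of syringe_s_mid in the frame of cradle_4 between -0.008 and 0.008 m and z of syringe_s_mid in the frame of cradle_4 below 0.0328994 m and angle between the x axis of syringe_s_mid and the x axis of cradle_4, either way round below 0.14 rad)) or (horizontal distance between vial_box and cradle_4 below 0.15 m and (x of syringe_s_mid in the frame of cradle_1 between -0.01 and 0.01 m and y of syringe_s_mid in the frame of cradle_1 between -0.008 and 0.008 m and z of syringe_s_mid in the frame of cradle_1 below 0.0328994 m and angle between the x axis of syringe_s_mid and the x axis of cradle_1, either way round below 0.14 rad) and (x of syringe_m_mid in the frame of cradle_2 between -0.014 and 0.014 m and y of syringe_m_mid in the frame of cradle_2 between -0.008 and 0.008 m and z of syringe_m_mid in the frame of cradle_2 below 0.035445 m and angle between the x axis of syringe_m_mid and the x axis of cradle_2, either way round below 0.14 rad) and (x of syringe_l_mid in the frame of cradle_3 between -0.02 and 0.02 m and y of syringe_l_mid in the frame of cradle_3 between -0.008 and 0.008 m and z of syringe_l_mid in the frame of cradle_3 below 0.0385562 m and angle between the x axis of syringe_l_mid and the x axis of cradle_3, either way round below 0.14 rad) and (x of syringe_xl_mid in the frame of cradle_4 between -0.028 and 0.028 m and y of syringe_xl_mid in the frame of cradle_4 between -0.008 and 0.008 m and z of syringe_xl_mid in the frame of cradle_4 below 0.0449201 m and angle between the x axis of syringe_xl_mid and the x axis of cradle_4, either way round below 0.14 rad))) and linear speed of each of syringe_xl, syringe_l, syringe_m, syringe_s below 0.02 m/s); the robot touches nothing.
It also fails if it takes over 93 s, if anything falls off the work surface, if the arm or the gripper's body presses on something with over 40 N, if the wrist force passes 120 N, or if a joint passes its speed limit or range.

### The arm

A 6-joint arm with a two-finger parallel gripper is mounted at the origin on a cart in front of the work surface, level with it; the furniture and walls round the work are solid. World frame = base frame: x ahead of the robot, y to its left, z up, the work surface at z = 0. Lengths are in m, angles in rad, forces in N, time in s.
With the tool pointing down it reaches from about 0.35 to 0.8 m from the base axis. Payload 7.3 kg.
Tool frame: the origin (TCP) lies at the very end of the fingers, on their centre line; the grasp point (between the pads) lies 19 mm behind it; z points along the fingers, y is the direction in which the jaws open and shut (so a half turn about z gives the same grasp; the last joint's range is limited). The gripper opens to 85 mm and grips with 20 to 120 N. Pads are 22 mm wide; open, the fingers measure 114 mm over their backs; the gripper's body (76 mm by 85 mm) begins 54 mm behind the grasp point. The pads swing forward as they close: fully open they stand 13 mm farther back than shut.
Start: joints at [1.135, 0.342, 1.524, -0, 1.275, -0.146], TCP at [0.15, 0.503, 0.231] pointing down, gripper open.
Joint ranges: [-2.53, 2.53], [-0.77, 2.02], [0.04, 2.7], [-1, 4.14], [0.28, 2.66], [-3.11, 3.11]. Speed limits (rad/s): [2.57, 2.57, 3.14, 3.14, 3.14, 3.14].

### API

Orientations are given as a rotation vector (axis times angle).
In Python, from station import robot gives the robot as it stands. The module is installed in compiled form; this text tells all that it offers.
- The arm moves only by the tool drive_tool, never from a script. Its argument "steps" is a list of rows, each an object of numbers: "dx", "dy", "dz": the shift along the tool's x, y, z in m; "rx", "ry", "rz": the turn, a rotation vector about the tool's x, y, z in units of 6 degrees (1.0 is 6 degrees); "claw": the gripper's target within -1 to 1 (shut at 1, half-way at 0, fully open at -1). A call has 1 to 10 rows; each row is the pose to reach, as a shift and turn from the pose commanded when the call began, along the tool's axes at that moment; what a row does not reach only later rows make up. A row lasts 1/8 s, in which the tool goes at most 62.5 mm and 10.7 degrees, less where a joint would pass 70% of its speed; a pose out of reach is approached as far as the arm can. A call with a gripper value outside its range is refused whole. The fingers move at their own pace and stop on an object; "force" is the grip in N (left out, the last holds). Time passes only in rows, so rows that repeat a pose let the fingers close. It gives the time, the measured TCP pose, the force and the opening at its end, in the units of the state.
- robot.read_state(): the state, without advancing time (a new reading comes with each control period).
- robot.read_camera(name): name is "scene" or "top"; returns the picture (420x560x3 uint8, red, green, blue); there is no depth.
- robot.get_calibration(name): a dict with "intrinsics" (3x3 intrinsics, pixels), "extrinsics" (4x4, takes a point from world to camera coordinates). Camera axes: x right, y down, z forward; pixel columns grow to the right and rows downward; lengths in m; the calibration is good to about 2 mm. A picture is of the moment at which its call begins. get_calibration takes no time and is no camera call.
- robot.job_done(): hands the job in, once; it reports no verdict.
The state is a dict: "t": time; "q": joint angles; "joint_vel": joint speeds; "joint_torque": joint torques, N m; "tcp_pos": TCP position; "ee_rot": TCP orientation; "contact_force": force on the tool from outside, world axes, zero at the start; "ft_torque": the same for the moment, N m; "opening": finger opening in m.
Only numpy, scipy, OpenCV 4.12 (cv2) and the standard library are available. Lean on these libraries where they do the work, as an engineer would, in place of code of your own. Each camera call takes 0.05 s, during which the arm holds its last target. There are 200 camera calls.

## Working session

There is one attempt and no reset: what is moved stays moved. The work goes in short steps, Python scripts to look and compute and a tool call to move; the robot and the scene stay as the last step left them, time stands still between calls to the robot, and variables do not carry over. Pictures are saved under pics/ and viewed, about 12 in all and at most 16, crops included, and the job is handed in when it is done.

Besides the shell and the picture viewer there is one more tool, called after "Emit:" as a command line: name --argument value ..., lists and objects as JSON in quotes. drive_tool: Moves the arm, as the interface text tells. Its arguments: {"type":"object","properties":{"steps":{"type":"array","items":{"type":"object","properties":{"dx":{"type":"number"},"dy":{"type":"number"},"dz":{"type":"number"},"rx":{"type":"number"},"ry":{"type":"number"},"rz":{"type":"number"},"claw":{"type":"number"}}}},"force":{"type":"number"}},"required":["steps"]}

```bash
mkdir -p pics; cat > h.py <<'E'
import numpy as np, cv2
from station import robot
def snap(n,f):
    im=robot.read_camera(n); cv2.imwrite('pics/'+f,im[:,:,::-1]); return im
def px2w(n,u,v,z):
    c=robot.get_calibration(n);K=np.array(c['intrinsics']);E=np.array(c['extrinsics'])
    R,t=E[:3,:3],E[:3,3]; o=-R.T@t; d=R.T@np.linalg.solve(K,[u,v,1.]); return o+d*(z-o[2])/d[2]
def w2px(n,p):
    c=robot.get_calibration(n);K=np.array(c['intrinsics']);E=np.array(c['extrinsics'])
    q=K@(E[:3,:3]@np.array(p)+E[:3,3]); return q[:2]/q[2]
E
python3 - <<'E'
from h import *
np.set_printoptions(precision=4,suppress=True)
for n in ['top','scene']:
    im=snap(n,n+'0.png'); cv2.imwrite(f'pics/{n}0b.png',cv2.resize(im[:,:,::-1],(800,600),interpolation=cv2.INTER_CUBIC))
    c=robot.get_calibration(n);print(c)
    E=np.array(c['extrinsics']);print(-E[:3,:3].T@E[:3,3])
print(robot.read_state())
E
```

```text
{'intrinsics': array([[436.294 ,   0.    , 278.2993],
       [  0.    , 436.294 , 209.7094],
       [  0.    ,   0.    ,   1.    ]]), 'extrinsics': array([[ 0.0146, -0.9999, -0.0069, -0.0927],
       [-0.9815, -0.013 , -0.191 ,  0.5302],
       [ 0.1909,  0.0095, -0.9816,  1.0778],
       [ 0.    ,  0.    ,  0.    ,  1.    ]])}
[ 0.316  -0.0961  1.1586]
{'intrinsics': array([[418.7194,   0.    , 282.5938],
       [  0.    , 418.7194, 209.6664],
       [  0.    ,   0.    ,   1.    ]]), 'extrinsics': array([[-0.8999, -0.436 , -0.0073,  0.4437],
       [-0.2378,  0.5047, -0.8299,  0.1938],
       [ 0.3655, -0.7451, -0.5578,  1.0131],
       [ 0.    ,  0.    ,  0.    ,  1.    ]])}
[0.0751 0.8505 0.7292]
{'t': 0.1, 'q': array([ 1.1349,  0.3427,  1.5249, -0.    ,  1.2754, -0.146 ]), 'joint_vel': array([-0.0007, -0.0008, -0.003 , -0.0009,  0.002 , -0.0002]), 'joint_torque': array([  0.0034, -43.444 , -24.6494,   0.    ,   0.0045,   0.    ]), 'tcp_pos': array([0.1499, 0.5028, 0.2307]), 'ee_rot': array([-0.4536, -3.1083,  0.0021]), 'contact_force': array([ 0.7783,  0.2914, -1.072 ]), 'ft_torque': array([-0.046 ,  0.0236, -0.0518]), 'opening': 0.08551439271420182}
```

View pics/top0b.png

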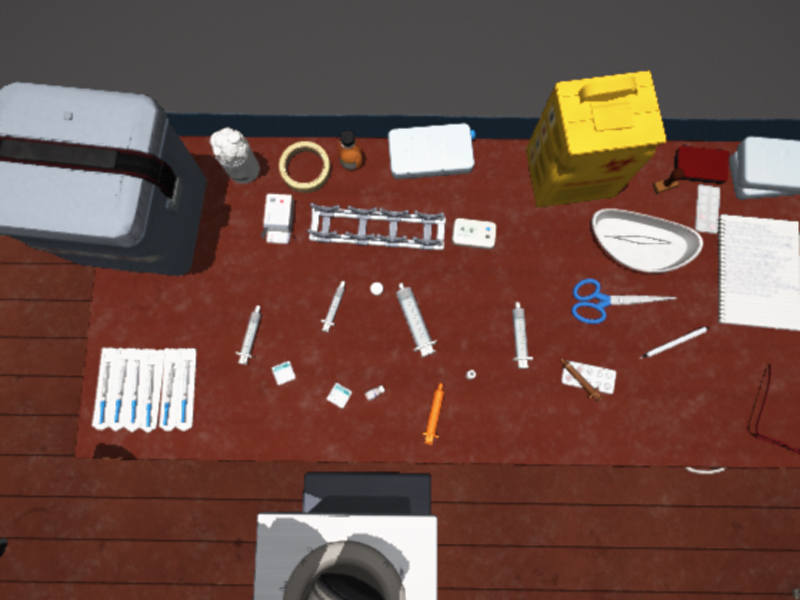

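View pics/scene0b.png

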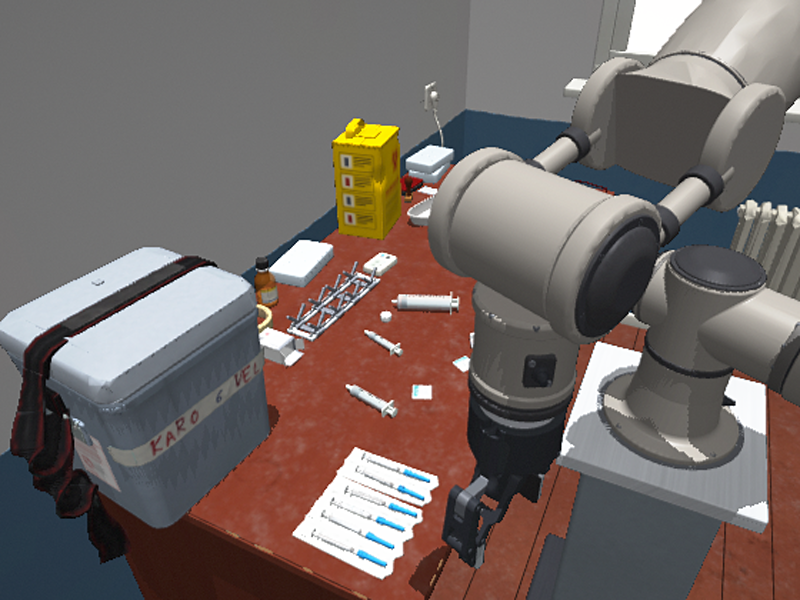

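The top view shows the carton (278,218) at the rack's left end, so XL goes in cradle_4, L in 3, M in 2 and S in 1. The loose syringes are at (415,320), (520,335), (248,335) and (333,305). The logger is at (475,232). I'll take enlarged crops next.

```bash
python3 - <<'E'
from h import *
im=cv2.imread('pics/top0.png')
def crop(x0,x1,y0,y1,s,f):
    c=cv2.resize(im[y0:y1,x0:x1],None,fx=s,fy=s,interpolation=cv2.INTER_CUBIC)
    for x in range(x0,x1,10): cv2.line(c,((x-x0)*s,0),((x-x0)*s,10 if x%50 else 22),(0,255,255),1); (x%50==0) and cv2.putText(c,str(x),((x-x0)*s+2,22),0,.4,(0,255,255))
    for y in range(y0,y1,10): cv2.line(c,(0,(y-y0)*s),(10 if y%50 else 22,(y-y0)*s),(0,255,255),1); (y%50==0) and cv2.putText(c,str(y),(12,(y-y0)*s-2),0,.4,(0,255,255))
    cv2.imwrite('pics/'+f,c)
crop(180,350,130,185,4,'rack.png')
crop(160,380,190,265,3,'syr.png')
a=cv2.imread('pics/rack.png');crop(160,320,190,260,5,'sA.png');crop(270,390,190,265,6,'sB.png')
print(w2px('top',[.15,.503,.231]))
E
```

```text
[-15.21889822 373.6217952 ]
```

View pics/rack.png

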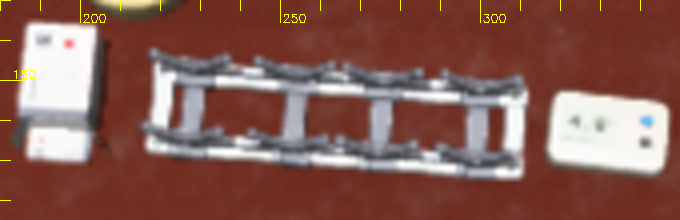

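View pics/sA.png

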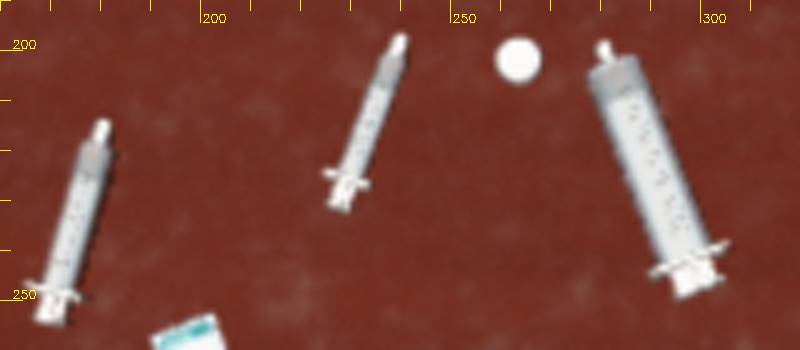

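View pics/sB.png

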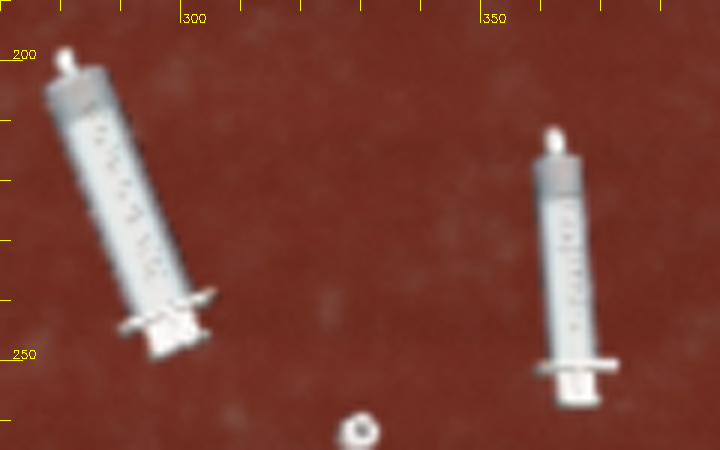

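```bash
cat > m.py <<'E'
from h import *
np.set_printoptions(precision=4,suppress=True)
A=lambda x,y:(160+x/5,190+y/5); B=lambda x,y:(270+x/6,190+y/6); R=lambda x,y:(180+x/4,130+y/4)
S={'M':(A(95,143),A(55,292),.0093),'S':(A(393,50),A(346,178),.0075),'XL':(B(78,78),B(167,313),.016),'L':(B(557,155),B(577,367),.0115)}
for k,(f,r,z) in S.items():
    f,r=px2w('top',*f,z),px2w('top',*r,z); d=f-r
    print(k,'mid',(f+r)/2,'len',np.linalg.norm(d),'yaw',np.arctan2(d[1],d[0]))
C={4:((155,53),(228,60),(148,128),(220,140)),3:((258,62),(332,70),(250,135),(325,147)),2:((347,70),(420,76),(338,142),(412,150)),1:((445,77),(522,86),(440,150),(518,162))}
for k,v in C.items():
    p=[px2w('top',*R(*q),.04) for q in v]; f=(p[0]+p[1])/2; n=(p[2]+p[3])/2; d=f-n;w=p[0]-p[1]
    print(k,'mid',(f+n)/2,'len',np.linalg.norm(d),'yaw',np.arctan2(d[1],d[0]),'w',np.linalg.norm(w),np.arctan2(-w[0],w[1]))
b=px2w('top',195,153,.034);print('box',b)
E
python3 m.py
```

```text
M mid [0.4717 0.1888 0.0093] len 0.08182603556369981 yaw -0.20334725924615832
S mid [0.53   0.0342 0.0075] len 0.07390300814734992 yaw -0.3147961071074398
XL mid [ 0.5043 -0.1174  0.016 ] len 0.1121933655677125 yaw 0.3675723319850174
L mid [ 0.4784 -0.314   0.0115] len 0.09443131314420793 yaw 0.07034208944855098
4 mid [0.6845 0.0547 0.04  ] len 0.05439720727832211 yaw -0.055582339399056276 w 0.0495575329820472 -0.08777578528813236
3 mid [ 0.6796 -0.0148  0.04  ] len 0.0525781309695246 yaw -0.0699736714884294 w 0.050157515906709915 -0.1004049644411481
2 mid [ 0.6761 -0.0738  0.04  ] len 0.05121108430130081 yaw -0.09511707605256546 w 0.049213471691342645 -0.07359076459738938
1 mid [ 0.6705 -0.142   0.04  ] len 0.051940562655671034 yaw -0.052943222779285246 w 0.05194831025032998 -0.10956423905229
box [0.6876 0.1418 0.034 ]
```

```bash
cat > go.py <<'E'
import sys
from h import *
from scipy.spatial.transform import Rotation as Ro
def go(x,y,z,yaw):
    s=robot.read_state(); R=Ro.from_rotvec(s['ee_rot']); T=Ro.from_euler('z',yaw)*Ro.from_matrix(np.diag([-1,1,-1.]))
    T2=T*Ro.from_euler('z',np.pi)
    d=R.inv().apply(np.array([x,y,z])-s['tcp_pos'])
    a=(R.inv()*T).as_rotvec()/np.radians(6)
    print('t %.2f q6 %.2f d'%(s['t'],s['q'][5]),np.round(d,4),'r',np.round(a,2))
if __name__=='__main__': go(*map(float,sys.argv[1:]))
E
python3 go.py .5043 -.1174 .12 .3676
```

```text
t 0.10 q6 -0.15 d [-0.5169 -0.4929  0.1113] r [-0.01 -0.01 -6.28]
```

Emit:
drive_tool --steps '[{"dx": -0.517,"dy": -0.493,"dz": 0.111,"rz": -6.28,"claw": -0.4},{"dx": -0.517,"dy": -0.493,"dz": 0.111,"rz": -6.28,"claw": -0.4},{"dx": -0.517,"dy": -0.493,"dz": 0.111,"rz": -6.28,"claw": -0.4},{"dx": -0.517,"dy": -0.493,"dz": 0.111,"rz": -6.28,"claw": -0.4},{"dx": -0.517,"dy": -0.493,"dz": 0.111,"rz": -6.28,"claw": -0.4},{"dx": -0.517,"dy": -0.493,"dz": 0.111,"rz": -6.28,"claw": -0.4},{"dx": -0.517,"dy": -0.493,"dz": 0.111,"rz": -6.28,"claw": -0.4},{"dx": -0.517,"dy": -0.493,"dz": 0.111,"rz": -6.28,"claw": -0.4},{"dx": -0.517,"dy": -0.493,"dz": 0.111,"rz": -6.28,"claw": -0.4},{"dx": -0.517,"dy": -0.493,"dz": 0.111,"rz": -6.28,"claw": -0.4}]'

```text
invalid input
```

Emit:
drive_tool --steps '[{"dx": -0.001,"claw": -0.4}]'

```text
invalid input
```

```bash
python3 go.py .5043 -.1174 .12 .3676
```

```text
t 0.10 q6 -0.15 d [-0.5169 -0.4929  0.1113] r [-0.01 -0.01 -6.28]
```

Emit:
drive_tool --steps '[{"dx": 0,"dy": 0,"dz": 0,"rx": 0,"ry": 0,"rz": 0,"claw": -0.4}]' --force 40

```text
t: 0.22
tcp_pos: [0.1499, 0.503, 0.231]
ee_rot: [-0.454, -3.108, 0.001]
contact_force: [0.6, -1.1, -0.5]
opening: 0.0698
```

Emit:
drive_tool --steps '[{"dx": -0.517,"dy": -0.493,"dz": 0.111,"rx": 0,"ry": 0,"rz": -6.28,"claw": -0.4},{"dx": -0.517,"dy": -0.493,"dz": 0.111,"rx": 0,"ry": 0,"rz": -6.28,"claw": -0.4},{"dx": -0.517,"dy": -0.493,"dz": 0.111,"rx": 0,"ry": 0,"rz": -6.28,"claw": -0.4},{"dx": -0.517,"dy": -0.493,"dz": 0.111,"rx": 0,"ry": 0,"rz": -6.28,"claw": -0.4},{"dx": -0.517,"dy": -0.493,"dz": 0.111,"rx": 0,"ry": 0,"rz": -6.28,"claw": -0.4},{"dx": -0.517,"dy": -0.493,"dz": 0.111,"rx": 0,"ry": 0,"rz": -6.28,"claw": -0.4},{"dx": -0.517,"dy": -0.493,"dz": 0.111,"rx": 0,"ry": 0,"rz": -6.28,"claw": -0.4},{"dx": -0.517,"dy": -0.493,"dz": 0.111,"rx": 0,"ry": 0,"rz": -6.28,"claw": -0.4},{"dx": -0.517,"dy": -0.493,"dz": 0.111,"rx": 0,"ry": 0,"rz": -6.28,"claw": -0.4},{"dx": -0.517,"dy": -0.493,"dz": 0.111,"rx": 0,"ry": 0,"rz": -6.28,"claw": -0.4}]'

```text
t: 1.48
tcp_pos: [0.4458, -0.0141, 0.1389]
ee_rot: [-0.574, 3.088, 0.0]
contact_force: [1.0, 0.5, 0.3]
opening: 0.0599
```

```bash
python3 go.py .5043 -.1174 .12 .3676
```

```text
t 1.48 q6 -2.14 d [-0.0175 -0.1174  0.0189] r [-0.    0.01 -0.  ]
```

Emit:
drive_tool --steps '[{"dx": -0.0175,"dy": -0.117,"dz": 0.019,"rx": 0,"ry": 0,"rz": 0,"claw": -0.4},{"dx": -0.0175,"dy": -0.117,"dz": 0.019,"rx": 0,"ry": 0,"rz": 0,"claw": -0.4},{"dx": -0.0175,"dy": -0.117,"dz": 0.019,"rx": 0,"ry": 0,"rz": 0,"claw": -0.4},{"dx": -0.0175,"dy": -0.117,"dz": 0.019,"rx": 0,"ry": 0,"rz": 0,"claw": -0.4},{"dx": -0.0175,"dy": -0.117,"dz": 0.065,"rx": 0,"ry": 0,"rz": 0,"claw": -0.4},{"dx": -0.0175,"dy": -0.117,"dz": 0.065,"rx": 0,"ry": 0,"rz": 0,"claw": -0.4}]'

```text
t: 2.22
tcp_pos: [0.5008, -0.1128, 0.0723]
ee_rot: [0.576, -3.083, -0.006]
contact_force: [-0.5, 0.3, 0.2]
opening: 0.0598
```

```bash
python3 - <<'E'
from h import *
im=snap('top','t1.png')[:,:,::-1]; im2=snap('scene','s1.png')[:,:,::-1]
a=cv2.resize(im[180:270,220:340],None,fx=5,fy=5,interpolation=cv2.INTER_CUBIC)
u=w2px('scene',robot.read_state()['tcp_pos']).astype(int);print(u)
b=im2[max(u[1]-60,0):u[1]+60,max(u[0]-80,0):u[0]+80]; b=cv2.resize(b,None,fx=5,fy=5,interpolation=cv2.INTER_CUBIC)
cv2.imwrite('pics/s1b.png',b)
E
python3 go.py .5043 -.1174 .003 .3676
```

```text
[296 194]
t 2.33 q6 -2.31 d [ 0.0004 -0.0035  0.0721] r [0.   0.   0.02]
```

View pics/s1b.png

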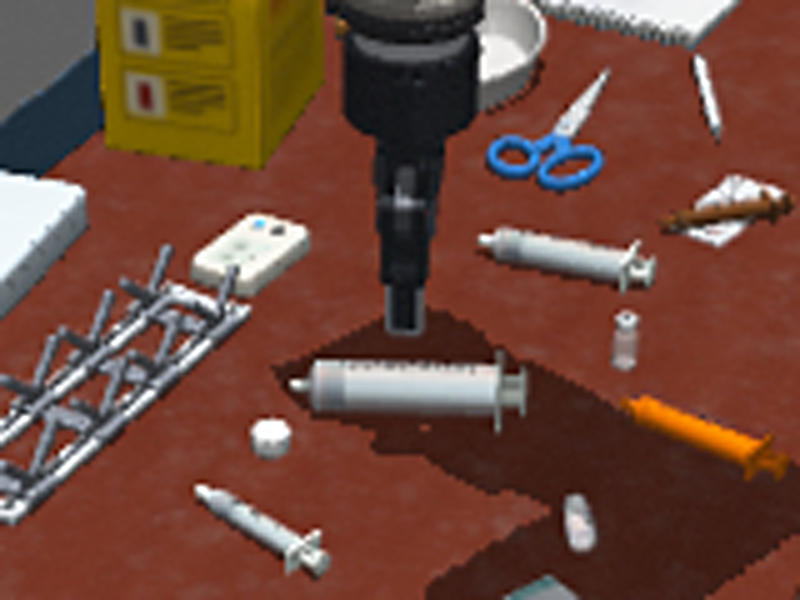

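The gripper hangs over the XL barrel's middle, near (405,325) in the crop, lined up across it. Descending to grip.

Emit:
drive_tool --steps '[{"dx": 0,"dy": -0.0035,"dz": 0.04,"rx": 0,"ry": 0,"rz": 0,"claw": -0.4},{"dx": 0,"dy": -0.0035,"dz": 0.06,"rx": 0,"ry": 0,"rz": 0,"claw": -0.4},{"dx": 0,"dy": -0.0035,"dz": 0.069,"rx": 0,"ry": 0,"rz": 0,"claw": -0.4},{"dx": 0,"dy": -0.0035,"dz": 0.069,"rx": 0,"ry": 0,"rz": 0,"claw": -0.4},{"dx": 0,"dy": -0.0035,"dz": 0.069,"rx": 0,"ry": 0,"rz": 0,"claw": 0.3},{"dx": 0,"dy": -0.0035,"dz": 0.069,"rx": 0,"ry": 0,"rz": 0,"claw": 0.6},{"dx": 0,"dy": -0.0035,"dz": 0.069,"rx": 0,"ry": 0,"rz": 0,"claw": 0.6},{"dx": 0,"dy": -0.0035,"dz": 0.069,"rx": 0,"ry": 0,"rz": 0,"claw": 0.6},{"dx": 0,"dy": -0.0035,"dz": 0.069,"rx": 0,"ry": 0,"rz": 0,"claw": 0.6}]' --force 40

```text
t: 3.45
tcp_pos: [0.5054, -0.1184, 0.0064]
ee_rot: [-0.574, 3.087, -0.001]
contact_force: [-0.2, 0.7, 5.4]
opening: 0.0295
```

```bash
python3 go.py .6845 .0547 .13 -.073; python3 go.py .5043 -.1174 .003 .3676
```

```text
t 3.45 q6 -2.32 d [-0.2296  0.097  -0.1234] r [-0.01  0.02  4.21]
t 3.45 q6 -2.32 d [0.0007 0.0013 0.0034] r [-0.01  0.02  0.  ]
```

Emit:
drive_tool --steps '[{"dx": 0,"dy": 0,"dz": -0.05,"rx": 0,"ry": 0,"rz": 0,"claw": 0.6},{"dx": 0,"dy": 0,"dz": -0.1,"rx": 0,"ry": 0,"rz": 0,"claw": 0.6},{"dx": -0.05,"dy": 0.021,"dz": -0.123,"rx": 0,"ry": 0,"rz": 1,"claw": 0.6},{"dx": -0.1,"dy": 0.042,"dz": -0.123,"rx": 0,"ry": 0,"rz": 2,"claw": 0.6},{"dx": -0.15,"dy": 0.063,"dz": -0.123,"rx": 0,"ry": 0,"rz": 3,"claw": 0.6},{"dx": -0.2,"dy": 0.084,"dz": -0.123,"rx": 0,"ry": 0,"rz": 4.2,"claw": 0.6},{"dx": -0.2296,"dy": 0.097,"dz": -0.123,"rx": 0,"ry": 0,"rz": 4.2,"claw": 0.6},{"dx": -0.2296,"dy": 0.097,"dz": -0.123,"rx": 0,"ry": 0,"rz": 4.2,"claw": 0.6},{"dx": -0.2296,"dy": 0.097,"dz": -0.123,"rx": 0,"ry": 0,"rz": 4.2,"claw": 0.6},{"dx": -0.2296,"dy": 0.097,"dz": -0.123,"rx": 0,"ry": 0,"rz": 4.2,"claw": 0.6}]'

```text
t: 4.7
tcp_pos: [0.6835, 0.0538, 0.1285]
ee_rot: [-0.115, -3.139, 0.0]
contact_force: [0.1, -0.3, 0.7]
opening: 0.0295
```

```bash
python3 - <<'E'
from h import *
im2=snap('scene','s2.png')[:,:,::-1];im=snap('top','t2.png')[:,:,::-1]
b=cv2.resize(im2[130:270,170:340],None,fx=4.2,fy=4.2,interpolation=cv2.INTER_CUBIC)
cv2.imwrite('pics/s2b.png',b)
E
python3 go.py .6845 .0547 .0303 -.073;
```

```text
t 4.80 q6 -1.53 d [-0.0008  0.0008  0.0983] r [ 0.  0. -0.]
```

View pics/s2b.png

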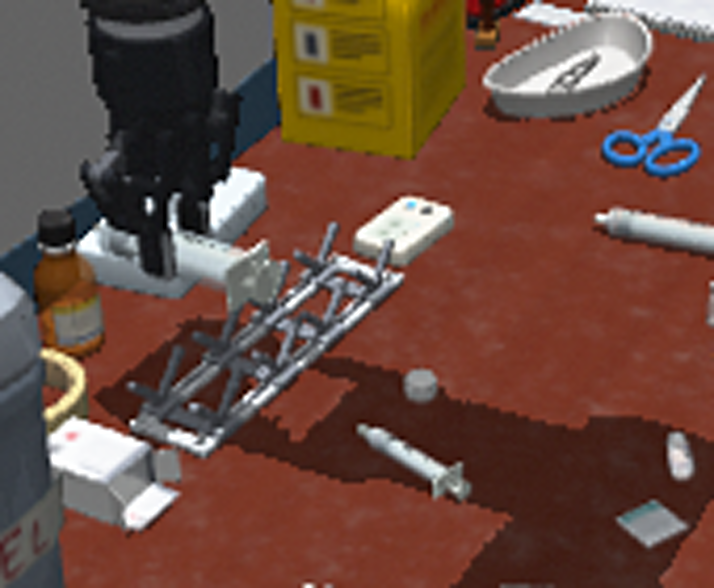

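```bash
python3 - <<'E'
import io,contextlib
with contextlib.redirect_stdout(io.StringIO()):
    from m import *
for k in C:
    p=[px2w('top',*R(*q),.04) for q in C[k]]
    print(k,[tuple(((w2px('scene',a)-[170,130])*4.2).round().astype(int)) for a in p])
E
```

```text
4 [(np.int64(130), np.int64(379)), (np.int64(176), np.int64(344)), (np.int64(193), np.int64(401)), (np.int64(242), np.int64(366))]
3 [(np.int64(193), np.int64(330)), (np.int64(237), np.int64(297)), (np.int64(252), np.int64(350)), (np.int64(299), np.int64(316))]
2 [(np.int64(244), np.int64(290)), (np.int64(283), np.int64(259)), (np.int64(300), np.int64(309)), (np.int64(340), np.int64(278))]
1 [(np.int64(295), np.int64(249)), (np.int64(336), np.int64(220)), (np.int64(352), np.int64(266)), (np.int64(394), np.int64(236))]
```

XL is held level and square over cradle 4, and the projected V tips match the scene view to about 1 px. Lowering it.

Emit:
drive_tool --steps '[{"dx": -0.001,"dy": 0.001,"dz": 0.03,"rx": 0,"ry": 0,"rz": 0,"claw": 0.6},{"dx": -0.001,"dy": 0.001,"dz": 0.06,"rx": 0,"ry": 0,"rz": 0,"claw": 0.6},{"dx": -0.001,"dy": 0.001,"dz": 0.08,"rx": 0,"ry": 0,"rz": 0,"claw": 0.6},{"dx": -0.001,"dy": 0.001,"dz": 0.09,"rx": 0,"ry": 0,"rz": 0,"claw": 0.6},{"dx": -0.001,"dy": 0.001,"dz": 0.097,"rx": 0,"ry": 0,"rz": 0,"claw": 0.6},{"dx": -0.001,"dy": 0.001,"dz": 0.098,"rx": 0,"ry": 0,"rz": 0,"claw": 0.6},{"dx": -0.001,"dy": 0.001,"dz": 0.098,"rx": 0,"ry": 0,"rz": 0,"claw": 0.6},{"dx": -0.001,"dy": 0.001,"dz": 0.098,"rx": 0,"ry": 0,"rz": 0,"claw": 0.6}]'

```text
t: 5.8
tcp_pos: [0.6856, 0.0561, 0.031]
ee_rot: [0.113, 3.138, 0.001]
contact_force: [-0.5, 3.3, 3.3]
opening: 0.0293
```

Emit:
drive_tool --steps '[{"dx": 0,"dy": 0,"dz": 0,"rx": 0,"ry": 0,"rz": 0,"claw": 0.2},{"dx": 0,"dy": 0,"dz": 0,"rx": 0,"ry": 0,"rz": 0,"claw": -0.1},{"dx": 0,"dy": 0,"dz": 0,"rx": 0,"ry": 0,"rz": 0,"claw": -0.1},{"dx": 0,"dy": 0,"dz": 0,"rx": 0,"ry": 0,"rz": 0,"claw": -0.1},{"dx": 0,"dy": 0,"dz": -0.03,"rx": 0,"ry": 0,"rz": 0,"claw": -0.1},{"dx": 0,"dy": 0,"dz": -0.08,"rx": 0,"ry": 0,"rz": 0,"claw": -0.1},{"dx": 0,"dy": 0,"dz": -0.11,"rx": 0,"ry": 0,"rz": 0,"claw": -0.1},{"dx": 0,"dy": 0,"dz": -0.11,"rx": 0,"ry": 0,"rz": 0,"claw": -0.1},{"dx": 0,"dy": 0,"dz": -0.11,"rx": 0,"ry": 0,"rz": 0,"claw": -0.1}]'

```text
t: 6.92
tcp_pos: [0.6844, 0.0558, 0.139]
ee_rot: [-0.113, -3.138, -0.0]
contact_force: [0.1, 0.2, -0.2]
opening: 0.0471
```

```bash
python3 go.py .4784 -.314 .12 .0703
```

```text
t 6.92 q6 -1.53 d [ 0.1789 -0.3836  0.0193] r [ 0.   -0.02 -1.36]
```

Emit:
drive_tool --steps '[{"dx": 0.024,"dy": -0.052,"dz": 0,"rx": 0,"ry": 0,"rz": -0.2,"claw": -0.2},{"dx": 0.047,"dy": -0.1,"dz": 0,"rx": 0,"ry": 0,"rz": -0.4,"claw": -0.2},{"dx": 0.072,"dy": -0.154,"dz": 0.01,"rx": 0,"ry": 0,"rz": -0.6,"claw": -0.2},{"dx": 0.096,"dy": -0.206,"dz": 0.019,"rx": 0,"ry": 0,"rz": -0.8,"claw": -0.2},{"dx": 0.12,"dy": -0.257,"dz": 0.019,"rx": 0,"ry": 0,"rz": -1,"claw": -0.2},{"dx": 0.145,"dy": -0.31,"dz": 0.019,"rx": 0,"ry": 0,"rz": -1.2,"claw": -0.2},{"dx": 0.179,"dy": -0.384,"dz": 0.019,"rx": 0,"ry": 0,"rz": -1.36,"claw": -0.2},{"dx": 0.179,"dy": -0.384,"dz": 0.06,"rx": 0,"ry": 0,"rz": -1.36,"claw": -0.2},{"dx": 0.179,"dy": -0.384,"dz": 0.08,"rx": 0,"ry": 0,"rz": -1.36,"claw": -0.2},{"dx": 0.179,"dy": -0.384,"dz": 0.08,"rx": 0,"ry": 0,"rz": -1.36,"claw": -0.2}]'

```text
t: 8.18
tcp_pos: [0.4771, -0.3132, 0.0572]
ee_rot: [0.109, -3.135, -0.007]
contact_force: [-0.8, 1.3, 0.7]
opening: 0.0512
```

```bash
python3 - <<'E'
from h import *
im2=snap('scene','s3.png')[:,:,::-1];im=snap('top','t3.png')[:,:,::-1]
b=cv2.resize(im2[110:270,170:400],None,fx=3.4,fy=3.4,interpolation=cv2.INTER_CUBIC)
cv2.imwrite('pics/s3b.png',b)
E
python3 go.py .4784 -.314 .003 .0703;
```

```text
t 8.28 q6 -2.36 d [ 0.0005 -0.      0.0567] r [ 0.01 -0.01  0.  ]
```

View pics/s3b.png

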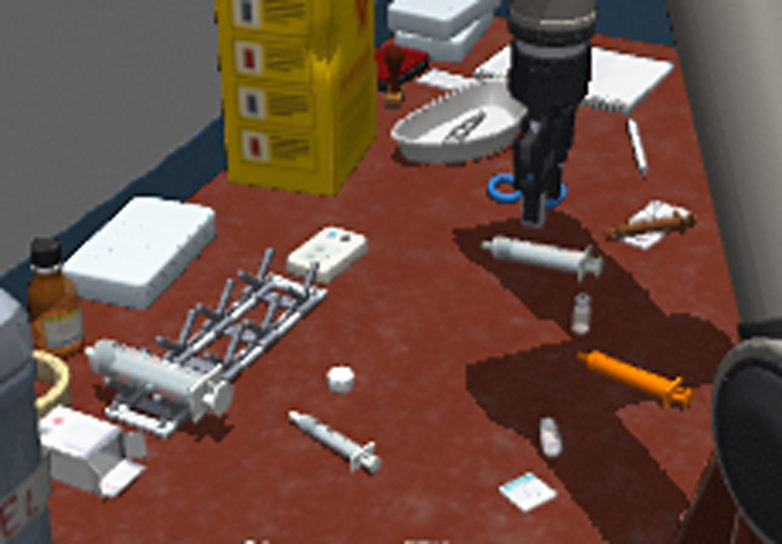

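XL lies in cradle 4 in both V's, with its flange clear at (215,390). The gripper is over L's barrel at (535,220). Now picking L.

Emit:
drive_tool --steps '[{"dx": 0,"dy": 0,"dz": 0.035,"rx": 0,"ry": 0,"rz": 0,"claw": -0.2},{"dx": 0,"dy": 0,"dz": 0.05,"rx": 0,"ry": 0,"rz": 0,"claw": -0.2},{"dx": 0,"dy": 0,"dz": 0.055,"rx": 0,"ry": 0,"rz": 0,"claw": -0.2},{"dx": 0,"dy": 0,"dz": 0.055,"rx": 0,"ry": 0,"rz": 0,"claw": 0},{"dx": 0,"dy": 0,"dz": 0.055,"rx": 0,"ry": 0,"rz": 0,"claw": 0.3},{"dx": 0,"dy": 0,"dz": 0.055,"rx": 0,"ry": 0,"rz": 0,"claw": 0.75},{"dx": 0,"dy": 0,"dz": 0.055,"rx": 0,"ry": 0,"rz": 0,"claw": 0.75},{"dx": 0,"dy": 0,"dz": 0.055,"rx": 0,"ry": 0,"rz": 0,"claw": 0.75},{"dx": 0,"dy": 0,"dz": 0.055,"rx": 0,"ry": 0,"rz": 0,"claw": 0.75}]' --force 40

```text
t: 9.4
tcp_pos: [0.4794, -0.3147, 0.0061]
ee_rot: [-0.111, 3.138, -0.002]
contact_force: [-0.6, 0.4, 6.6]
opening: 0.0206
```

```bash
python3 go.py .6796 -.0145 .13 -.073
```

```text
t 9.40 q6 -2.36 d [-0.2209  0.2852 -0.1239] r [-0.01  0.01  1.37]
```

Emit:
drive_tool --steps '[{"dx": 0,"dy": 0,"dz": -0.06,"rx": 0,"ry": 0,"rz": 0,"claw": 0.75},{"dx": 0,"dy": 0,"dz": -0.12,"rx": 0,"ry": 0,"rz": 0,"claw": 0.75},{"dx": -0.037,"dy": 0.047,"dz": -0.124,"rx": 0,"ry": 0,"rz": 0.3,"claw": 0.75},{"dx": -0.074,"dy": 0.094,"dz": -0.124,"rx": 0,"ry": 0,"rz": 0.6,"claw": 0.75},{"dx": -0.111,"dy": 0.143,"dz": -0.124,"rx": 0,"ry": 0,"rz": 0.9,"claw": 0.75},{"dx": -0.148,"dy": 0.19,"dz": -0.124,"rx": 0,"ry": 0,"rz": 1.37,"claw": 0.75},{"dx": -0.185,"dy": 0.238,"dz": -0.124,"rx": 0,"ry": 0,"rz": 1.37,"claw": 0.75},{"dx": -0.221,"dy": 0.285,"dz": -0.124,"rx": 0,"ry": 0,"rz": 1.37,"claw": 0.75},{"dx": -0.221,"dy": 0.285,"dz": -0.124,"rx": 0,"ry": 0,"rz": 1.37,"claw": 0.75},{"dx": -0.221,"dy": 0.285,"dz": -0.124,"rx": 0,"ry": 0,"rz": 1.37,"claw": 0.75}]'

```text
t: 10.65
tcp_pos: [0.6789, -0.0145, 0.1287]
ee_rot: [-0.114, -3.139, 0.0]
contact_force: [0.2, -0.4, -1.0]
opening: 0.0201
```

Emit:
drive_tool --steps '[{"dx": 0,"dy": 0,"dz": 0,"rx": 0,"ry": 0,"rz": 0,"claw": 0.75}]'

```text
t: 10.78
tcp_pos: [0.6788, -0.0159, 0.1292]
ee_rot: [-0.117, -3.139, 0.0]
contact_force: [0.4, 0.3, -0.4]
opening: 0.0201
```

```bash
python3 go.py .6796 -.0145 .028 -.073
```

```text
t 10.78 q6 -1.63 d [-0.0007  0.0014  0.1012] r [-0.   -0.   -0.02]
```

Emit:
drive_tool --steps '[{"dx": 0,"dy": 0.0015,"dz": 0.03,"rx": 0,"ry": 0,"rz": 0,"claw": 0.75},{"dx": 0,"dy": 0.0015,"dz": 0.06,"rx": 0,"ry": 0,"rz": 0,"claw": 0.75},{"dx": 0,"dy": 0.0015,"dz": 0.085,"rx": 0,"ry": 0,"rz": 0,"claw": 0.75},{"dx": 0,"dy": 0.0015,"dz": 0.095,"rx": 0,"ry": 0,"rz": 0,"claw": 0.75},{"dx": 0,"dy": 0.0015,"dz": 0.1,"rx": 0,"ry": 0,"rz": 0,"claw": 0.75},{"dx": 0,"dy": 0.0015,"dz": 0.101,"rx": 0,"ry": 0,"rz": 0,"claw": 0.75},{"dx": 0,"dy": 0.0015,"dz": 0.101,"rx": 0,"ry": 0,"rz": 0,"claw": 0.75},{"dx": 0,"dy": 0.0015,"dz": 0.101,"rx": 0,"ry": 0,"rz": 0,"claw": 0.75}]'

```text
t: 11.78
tcp_pos: [0.6798, -0.0136, 0.0291]
ee_rot: [0.115, 3.138, -0.001]
contact_force: [-2.3, -3.6, 1.7]
opening: 0.0205
```

Emit:
drive_tool --steps '[{"dx": 0,"dy": 0,"dz": 0,"rx": 0,"ry": 0,"rz": 0,"claw": 0.4},{"dx": 0,"dy": 0,"dz": 0,"rx": 0,"ry": 0,"rz": 0,"claw": 0.1},{"dx": 0,"dy": 0,"dz": 0,"rx": 0,"ry": 0,"rz": 0,"claw": 0.1},{"dx": 0,"dy": 0,"dz": 0,"rx": 0,"ry": 0,"rz": 0,"claw": 0.1},{"dx": 0,"dy": 0,"dz": -0.03,"rx": 0,"ry": 0,"rz": 0,"claw": 0.1},{"dx": 0,"dy": 0,"dz": -0.08,"rx": 0,"ry": 0,"rz": 0,"claw": 0.1},{"dx": 0,"dy": 0,"dz": -0.11,"rx": 0,"ry": 0,"rz": 0,"claw": 0.1},{"dx": 0,"dy": 0,"dz": -0.11,"rx": 0,"ry": 0,"rz": 0,"claw": 0.1},{"dx": 0,"dy": 0,"dz": -0.11,"rx": 0,"ry": 0,"rz": 0,"claw": 0.1}]'

```text
t: 12.9
tcp_pos: [0.6788, -0.0128, 0.137]
ee_rot: [-0.115, -3.138, -0.001]
contact_force: [0.3, -0.1, -0.3]
opening: 0.0385
```

```bash
python3 go.py .4717 .1888 .12 -.2033
```

```text
t 12.90 q6 -1.63 d [0.2212 0.186  0.0174] r [ 0.   -0.02  1.24]
```

Emit:
drive_tool --steps '[{"dx": 0.046,"dy": 0.038,"dz": 0,"rx": 0,"ry": 0,"rz": 0.2,"claw": 0},{"dx": 0.092,"dy": 0.077,"dz": 0,"rx": 0,"ry": 0,"rz": 0.5,"claw": 0},{"dx": 0.138,"dy": 0.116,"dz": 0,"rx": 0,"ry": 0,"rz": 0.8,"claw": 0},{"dx": 0.184,"dy": 0.155,"dz": 0.017,"rx": 0,"ry": 0,"rz": 1,"claw": 0},{"dx": 0.221,"dy": 0.186,"dz": 0.017,"rx": 0,"ry": 0,"rz": 1.24,"claw": 0},{"dx": 0.221,"dy": 0.186,"dz": 0.017,"rx": 0,"ry": 0,"rz": 1.24,"claw": 0},{"dx": 0.221,"dy": 0.186,"dz": 0.06,"rx": 0,"ry": 0,"rz": 1.24,"claw": 0},{"dx": 0.221,"dy": 0.186,"dz": 0.08,"rx": 0,"ry": 0,"rz": 1.24,"claw": 0},{"dx": 0.221,"dy": 0.186,"dz": 0.08,"rx": 0,"ry": 0,"rz": 1.24,"claw": 0},{"dx": 0.221,"dy": 0.186,"dz": 0.08,"rx": 0,"ry": 0,"rz": 1.24,"claw": 0}]'

```text
t: 14.15
tcp_pos: [0.4734, 0.1883, 0.0584]
ee_rot: [0.319, 3.125, 0.0]
contact_force: [0.0, 0.0, 0.5]
opening: 0.0425
```

```bash
python3 - <<'E'
from h import *
im2=snap('scene','s4.png')[:,:,::-1];im=snap('top','t4.png')[:,:,::-1]
b=cv2.resize(im2[140:310,170:370],None,fx=3.5,fy=3.5,interpolation=cv2.INTER_CUBIC)
cv2.imwrite('pics/s4b.png',b)
E
python3 go.py .4717 .1888 .003 -.2033;
```

```text
t 14.25 q6 -1.14 d [ 0.0019 -0.0001  0.0559] r [0.01 0.02 0.  ]
```

View pics/s4b.png

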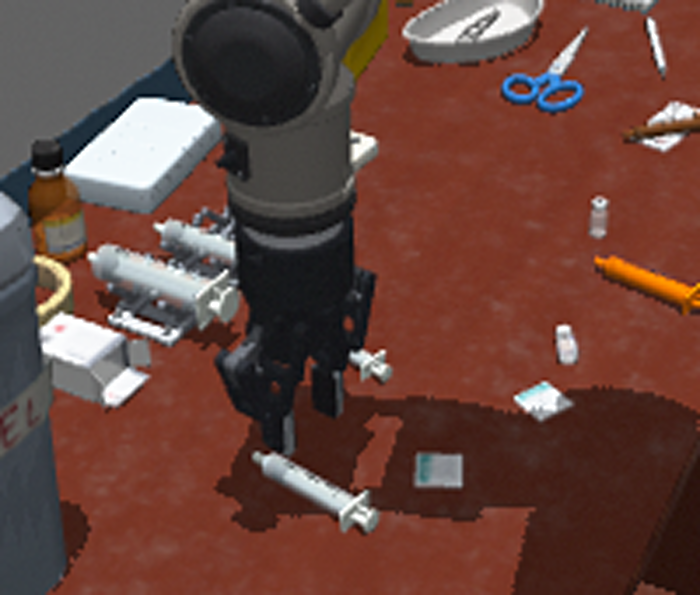

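XL and L are both lying in their cradles. The gripper is above M at (300,490). Grasping M.

Emit:
drive_tool --steps '[{"dx": 0.001,"dy": 0,"dz": 0.035,"rx": 0,"ry": 0,"rz": 0,"claw": 0},{"dx": 0.001,"dy": 0,"dz": 0.05,"rx": 0,"ry": 0,"rz": 0,"claw": 0},{"dx": 0.001,"dy": 0,"dz": 0.0545,"rx": 0,"ry": 0,"rz": 0,"claw": 0},{"dx": 0.001,"dy": 0,"dz": 0.0545,"rx": 0,"ry": 0,"rz": 0,"claw": 0.2},{"dx": 0.001,"dy": 0,"dz": 0.0545,"rx": 0,"ry": 0,"rz": 0,"claw": 0.5},{"dx": 0.001,"dy": 0,"dz": 0.0545,"rx": 0,"ry": 0,"rz": 0,"claw": 0.85},{"dx": 0.001,"dy": 0,"dz": 0.0545,"rx": 0,"ry": 0,"rz": 0,"claw": 0.85},{"dx": 0.001,"dy": 0,"dz": 0.0545,"rx": 0,"ry": 0,"rz": 0,"claw": 0.85},{"dx": 0.001,"dy": 0,"dz": 0.0545,"rx": 0,"ry": 0,"rz": 0,"claw": 0.85}]' --force 40

```text
t: 15.38
tcp_pos: [0.4722, 0.189, 0.0045]
ee_rot: [0.318, 3.124, 0.001]
contact_force: [-1.5, 0.3, 6.0]
opening: 0.0158
```

```bash
python3 go.py .6756 -.0738 .135 -.073
```

```text
t 15.38 q6 -1.14 d [-0.2523 -0.2163 -0.1303] r [ 0.01  0.02 -1.24]
```

Emit:
drive_tool --steps '[{"dx": 0,"dy": 0,"dz": -0.06,"rx": 0,"ry": 0,"rz": 0,"claw": 0.85},{"dx": 0,"dy": 0,"dz": -0.12,"rx": 0,"ry": 0,"rz": 0,"claw": 0.85},{"dx": -0.042,"dy": -0.036,"dz": -0.13,"rx": 0,"ry": 0,"rz": -0.3,"claw": 0.85},{"dx": -0.084,"dy": -0.072,"dz": -0.13,"rx": 0,"ry": 0,"rz": -0.6,"claw": 0.85},{"dx": -0.126,"dy": -0.108,"dz": -0.13,"rx": 0,"ry": 0,"rz": -0.9,"claw": 0.85},{"dx": -0.168,"dy": -0.144,"dz": -0.13,"rx": 0,"ry": 0,"rz": -1.24,"claw": 0.85},{"dx": -0.21,"dy": -0.18,"dz": -0.13,"rx": 0,"ry": 0,"rz": -1.24,"claw": 0.85},{"dx": -0.252,"dy": -0.216,"dz": -0.13,"rx": 0,"ry": 0,"rz": -1.24,"claw": 0.85},{"dx": -0.252,"dy": -0.216,"dz": -0.13,"rx": 0,"ry": 0,"rz": -1.24,"claw": 0.85},{"dx": -0.252,"dy": -0.216,"dz": -0.13,"rx": 0,"ry": 0,"rz": -1.24,"claw": 0.85}]'

```text
t: 16.62
tcp_pos: [0.6744, -0.0733, 0.133]
ee_rot: [-0.115, -3.138, -0.001]
contact_force: [0.5, 0.2, 0.2]
opening: 0.016
```

Emit:
drive_tool --steps '[{"dx": 0,"dy": 0,"dz": 0,"rx": 0,"ry": 0,"rz": 0,"claw": 0.85}]'

```text
t: 16.75
tcp_pos: [0.6744, -0.0723, 0.1338]
ee_rot: [-0.113, -3.139, -0.001]
contact_force: [0.4, -0.0, 0.0]
opening: 0.0154
```

```bash
python3 go.py .6756 -.0738 .026 -.073;python3 - <<'E'
from h import *
im2=snap('scene','s5.png')[:,:,::-1]
b=cv2.resize(im2[130:270,170:340],None,fx=4.2,fy=4.2,interpolation=cv2.INTER_CUBIC)
cv2.imwrite('pics/s5b.png',b)
E
```

```text
t 16.75 q6 -1.72 d [-0.0014 -0.0015  0.1078] r [ 0.   -0.    0.01]
```

View pics/s5b.png

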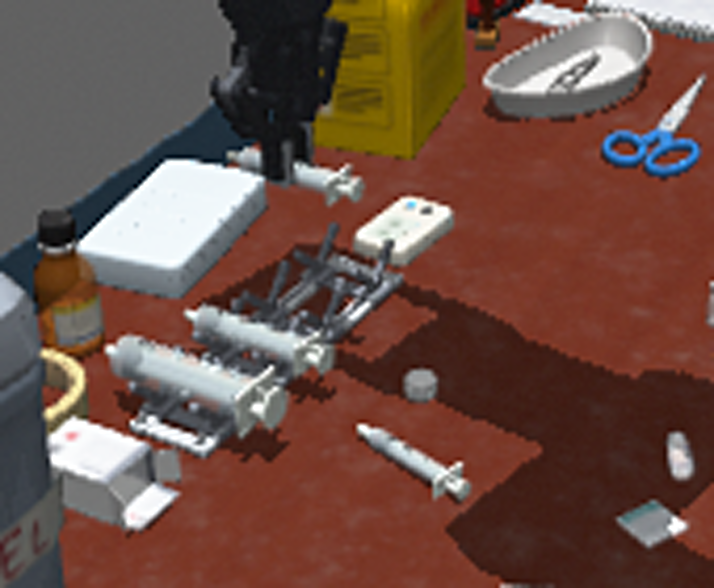

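M is held level, and L and XL are seated. Lowering M into cradle 2.

Emit:
drive_tool --steps '[{"dx": -0.001,"dy": -0.0015,"dz": 0.04,"rx": 0,"ry": 0,"rz": 0,"claw": 0.85},{"dx": -0.001,"dy": -0.0015,"dz": 0.07,"rx": 0,"ry": 0,"rz": 0,"claw": 0.85},{"dx": -0.001,"dy": -0.0015,"dz": 0.092,"rx": 0,"ry": 0,"rz": 0,"claw": 0.85},{"dx": -0.001,"dy": -0.0015,"dz": 0.102,"rx": 0,"ry": 0,"rz": 0,"claw": 0.85},{"dx": -0.001,"dy": -0.0015,"dz": 0.107,"rx": 0,"ry": 0,"rz": 0,"claw": 0.85},{"dx": -0.001,"dy": -0.0015,"dz": 0.108,"rx": 0,"ry": 0,"rz": 0,"claw": 0.85},{"dx": -0.001,"dy": -0.0015,"dz": 0.108,"rx": 0,"ry": 0,"rz": 0,"claw": 0.85},{"dx": -0.001,"dy": -0.0015,"dz": 0.108,"rx": 0,"ry": 0,"rz": 0,"claw": 0.85}]'

```text
t: 17.8
tcp_pos: [0.6761, -0.0745, 0.0265]
ee_rot: [0.114, 3.138, 0.001]
contact_force: [-2.7, 5.0, 4.6]
opening: 0.0162
```

Emit:
drive_tool --steps '[{"dx": 0,"dy": 0,"dz": 0,"rx": 0,"ry": 0,"rz": 0,"claw": 0.5},{"dx": 0,"dy": 0,"dz": 0,"rx": 0,"ry": 0,"rz": 0,"claw": 0.2},{"dx": 0,"dy": 0,"dz": 0,"rx": 0,"ry": 0,"rz": 0,"claw": 0.2},{"dx": 0,"dy": 0,"dz": 0,"rx": 0,"ry": 0,"rz": 0,"claw": 0.2},{"dx": 0,"dy": 0,"dz": -0.03,"rx": 0,"ry": 0,"rz": 0,"claw": 0.2},{"dx": 0,"dy": 0,"dz": -0.08,"rx": 0,"ry": 0,"rz": 0,"claw": 0.2},{"dx": 0,"dy": 0,"dz": -0.11,"rx": 0,"ry": 0,"rz": 0,"claw": 0.2},{"dx": 0,"dy": 0,"dz": -0.11,"rx": 0,"ry": 0,"rz": 0,"claw": 0.2},{"dx": 0,"dy": 0,"dz": -0.11,"rx": 0,"ry": 0,"rz": 0,"claw": 0.2}]'

```text
t: 18.92
tcp_pos: [0.6751, -0.075, 0.1343]
ee_rot: [-0.115, -3.138, -0.001]
contact_force: [-1.1, -0.3, 0.5]
opening: 0.0343
```

```bash
python3 go.py .53 .0342 .12 -.3148
```

```text
t 18.93 q6 -1.72 d [0.1527 0.0983 0.0146] r [ 0.   -0.02  2.31]
```

Emit:
drive_tool --steps '[{"dx": 0.045,"dy": 0.028,"dz": 0,"rx": 0,"ry": 0,"rz": 0.6,"claw": 0.05},{"dx": 0.09,"dy": 0.058,"dz": 0,"rx": 0,"ry": 0,"rz": 1.2,"claw": 0.05},{"dx": 0.135,"dy": 0.087,"dz": 0.01,"rx": 0,"ry": 0,"rz": 1.8,"claw": 0.05},{"dx": 0.1527,"dy": 0.098,"dz": 0.015,"rx": 0,"ry": 0,"rz": 2.31,"claw": 0.05},{"dx": 0.1527,"dy": 0.098,"dz": 0.06,"rx": 0,"ry": 0,"rz": 2.31,"claw": 0.05},{"dx": 0.1527,"dy": 0.098,"dz": 0.08,"rx": 0,"ry": 0,"rz": 2.31,"claw": 0.05},{"dx": 0.1527,"dy": 0.098,"dz": 0.08,"rx": 0,"ry": 0,"rz": 2.31,"claw": 0.05},{"dx": 0.1527,"dy": 0.098,"dz": 0.08,"rx": 0,"ry": 0,"rz": 2.31,"claw": 0.05}]'

```text
t: 19.92
tcp_pos: [0.5308, 0.0338, 0.0556]
ee_rot: [-0.493, -3.102, -0.0]
contact_force: [-0.2, -0.4, 0.2]
opening: 0.0406
```

```bash
python3 - <<'E'
from h import *
im2=snap('scene','s6.png')[:,:,::-1]
b=cv2.resize(im2[130:270,170:340],None,fx=4.2,fy=4.2,interpolation=cv2.INTER_CUBIC)
cv2.imwrite('pics/s6b.png',b)
m=np.array([.53,.0342,.0075]);d=np.array([np.cos(.3148),-np.sin(.3148),0])
for s in (-.035,0,.035): print((w2px('scene',m+s*d)-[170,130])*4.2)
E
python3 go.py .53 .0342 .003 -.3148;
```

```text
[437.95998715 474.79688146]
[400.87494269 452.39289753]
[365.04359969 430.74630538]
t 19.98 q6 -1.34 d [0.0013 0.0001 0.0531] r [ 0.    0.01 -0.  ]
```

View pics/s6b.png

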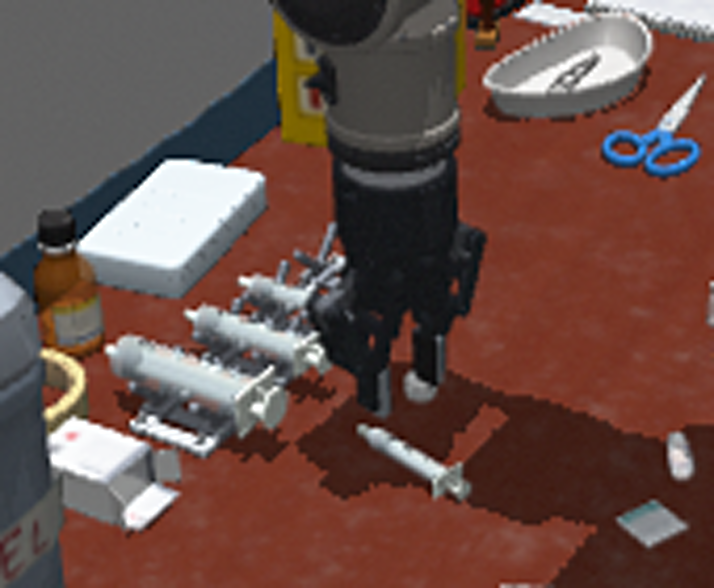

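Emit:
drive_tool --steps '[{"dx": 0.004,"dy": 0,"dz": 0.032,"rx": 0,"ry": 0,"rz": 0,"claw": 0.05},{"dx": 0.004,"dy": 0,"dz": 0.047,"rx": 0,"ry": 0,"rz": 0,"claw": 0.05},{"dx": 0.004,"dy": 0,"dz": 0.052,"rx": 0,"ry": 0,"rz": 0,"claw": 0.05},{"dx": 0.004,"dy": 0,"dz": 0.052,"rx": 0,"ry": 0,"rz": 0,"claw": 0.3},{"dx": 0.004,"dy": 0,"dz": 0.052,"rx": 0,"ry": 0,"rz": 0,"claw": 0.6},{"dx": 0.004,"dy": 0,"dz": 0.052,"rx": 0,"ry": 0,"rz": 0,"claw": 0.9},{"dx": 0.004,"dy": 0,"dz": 0.052,"rx": 0,"ry": 0,"rz": 0,"claw": 0.9},{"dx": 0.004,"dy": 0,"dz": 0.052,"rx": 0,"ry": 0,"rz": 0,"claw": 0.9},{"dx": 0.004,"dy": 0,"dz": 0.052,"rx": 0,"ry": 0,"rz": 0,"claw": 0.9}]' --force 40

```text
t: 21.1
tcp_pos: [0.5275, 0.035, 0.0044]
ee_rot: [0.492, 3.101, 0.0]
contact_force: [-0.7, -0.6, 6.0]
opening: 0.0123
```

```bash
python3 go.py .6705 -.142 .135 -.073
```

```text
t 21.10 q6 -1.33 d [-0.191  -0.1239 -0.1303] r [ 0.    0.02 -2.31]
```

Emit:
drive_tool --steps '[{"dx": 0,"dy": 0,"dz": -0.06,"rx": 0,"ry": 0,"rz": 0,"claw": 0.9},{"dx": 0,"dy": 0,"dz": -0.12,"rx": 0,"ry": 0,"rz": 0,"claw": 0.9},{"dx": -0.045,"dy": -0.03,"dz": -0.13,"rx": 0,"ry": 0,"rz": -0.6,"claw": 0.9},{"dx": -0.09,"dy": -0.06,"dz": -0.13,"rx": 0,"ry": 0,"rz": -1.2,"claw": 0.9},{"dx": -0.135,"dy": -0.09,"dz": -0.13,"rx": 0,"ry": 0,"rz": -1.8,"claw": 0.9},{"dx": -0.17,"dy": -0.11,"dz": -0.13,"rx": 0,"ry": 0,"rz": -2.31,"claw": 0.9},{"dx": -0.191,"dy": -0.124,"dz": -0.13,"rx": 0,"ry": 0,"rz": -2.31,"claw": 0.9},{"dx": -0.191,"dy": -0.124,"dz": -0.13,"rx": 0,"ry": 0,"rz": -2.31,"claw": 0.9},{"dx": -0.191,"dy": -0.124,"dz": -0.13,"rx": 0,"ry": 0,"rz": -2.31,"claw": 0.9},{"dx": -0.191,"dy": -0.124,"dz": -0.13,"rx": 0,"ry": 0,"rz": -2.31,"claw": 0.9}]'

```text
t: 22.35
tcp_pos: [0.6696, -0.1409, 0.1338]
ee_rot: [-0.113, -3.139, -0.001]
contact_force: [0.6, -0.5, 0.0]
opening: 0.0121
```

Emit:
drive_tool --steps '[{"dx": 0,"dy": 0,"dz": 0,"rx": 0,"ry": 0,"rz": 0,"claw": 0.9}]'

```text
t: 22.48
tcp_pos: [0.6699, -0.1412, 0.134]
ee_rot: [0.113, 3.139, 0.0]
contact_force: [-0.7, 0.4, -0.3]
opening: 0.0123
```

```bash
python3 go.py .6705 -.142 .025 -.073;python3 - <<'E'
from h import *
im2=snap('scene','s7.png')[:,:,::-1]; 
b=cv2.resize(im2[100:220,190:340],None,fx=5,fy=5,interpolation=cv2.INTER_CUBIC)
cv2.imwrite('pics/s7b.png',b)
p=robot.read_state()['tcp_pos']+[0,0,.003];d=np.array([np.cos(.073),-np.sin(.073),0])
for s in (-.035,0,.035): print((w2px('scene',p+s*d)-[190,100])*5)
E
```

```text
t 22.48 q6 -1.82 d [-0.0006 -0.0008  0.109 ] r [0.   0.   0.01]
[350.64538374 316.50471257]
[302.63020732 303.54647289]
[255.69673168 290.88016044]
```

View pics/s7b.png

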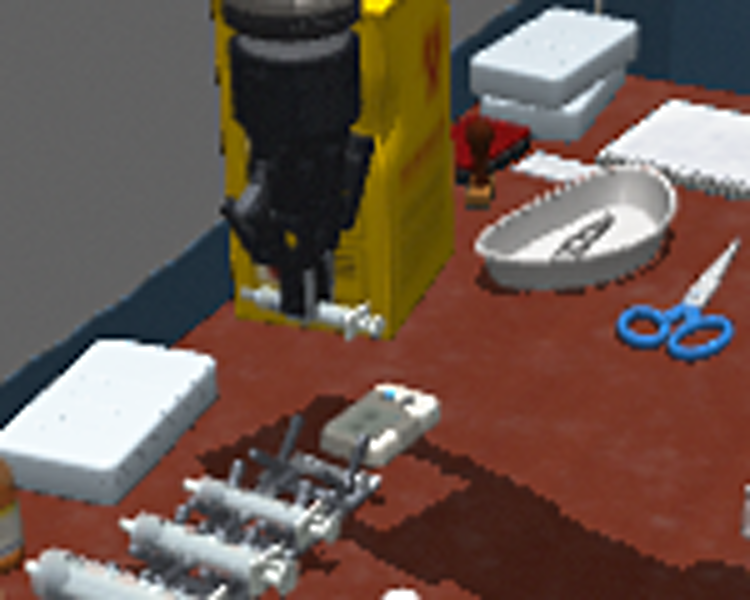

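S is held level, with its flange at (355,320) against a predicted (351,316), so it is centred to within about 2 mm. Lowering it into cradle 1.

Emit:
drive_tool --steps '[{"dx": -0.001,"dy": -0.001,"dz": 0.04,"rx": 0,"ry": 0,"rz": 0,"claw": 0.9},{"dx": -0.001,"dy": -0.001,"dz": 0.07,"rx": 0,"ry": 0,"rz": 0,"claw": 0.9},{"dx": -0.001,"dy": -0.001,"dz": 0.092,"rx": 0,"ry": 0,"rz": 0,"claw": 0.9},{"dx": -0.001,"dy": -0.001,"dz": 0.102,"rx": 0,"ry": 0,"rz": 0,"claw": 0.9},{"dx": -0.001,"dy": -0.001,"dz": 0.107,"rx": 0,"ry": 0,"rz": 0,"claw": 0.9},{"dx": -0.001,"dy": -0.001,"dz": 0.109,"rx": 0,"ry": 0,"rz": 0,"claw": 0.9},{"dx": -0.001,"dy": -0.001,"dz": 0.109,"rx": 0,"ry": 0,"rz": 0,"claw": 0.9},{"dx": -0.001,"dy": -0.001,"dz": 0.109,"rx": 0,"ry": 0,"rz": 0,"claw": 0.9}]'

```text
t: 23.52
tcp_pos: [0.6714, -0.1418, 0.0265]
ee_rot: [0.114, 3.138, 0.002]
contact_force: [-2.5, 4.6, 5.0]
opening: 0.012
```

Emit:
drive_tool --steps '[{"dx": 0,"dy": 0,"dz": 0,"rx": 0,"ry": 0,"rz": 0,"claw": 0.6},{"dx": 0,"dy": 0,"dz": 0,"rx": 0,"ry": 0,"rz": 0,"claw": 0.25},{"dx": 0,"dy": 0,"dz": 0,"rx": 0,"ry": 0,"rz": 0,"claw": 0.25},{"dx": 0,"dy": 0,"dz": 0,"rx": 0,"ry": 0,"rz": 0,"claw": 0.25},{"dx": 0,"dy": 0,"dz": -0.03,"rx": 0,"ry": 0,"rz": 0,"claw": 0.25},{"dx": 0,"dy": 0,"dz": -0.08,"rx": 0,"ry": 0,"rz": 0,"claw": 0.25},{"dx": 0,"dy": 0,"dz": -0.11,"rx": 0,"ry": 0,"rz": 0,"claw": 0.25},{"dx": 0,"dy": 0,"dz": -0.11,"rx": 0,"ry": 0,"rz": 0,"claw": 0.25}]'

```text
t: 24.52
tcp_pos: [0.6725, -0.1437, 0.1379]
ee_rot: [0.115, 3.134, -0.003]
contact_force: [0.4, -0.5, 0.3]
opening: 0.0316
```

Emit:
drive_tool --steps '[{"dx": 0.05,"dy": -0.02,"dz": 0,"rx": 0,"ry": 0,"rz": 0,"claw": 0.25},{"dx": 0.1,"dy": -0.05,"dz": 0,"rx": 0,"ry": 0,"rz": 0,"claw": 0.25},{"dx": 0.15,"dy": -0.09,"dz": 0,"rx": 0,"ry": 0,"rz": 0,"claw": 0.25},{"dx": 0.2,"dy": -0.13,"dz": 0,"rx": 0,"ry": 0,"rz": 0,"claw": 0.25},{"dx": 0.25,"dy": -0.17,"dz": 0,"rx": 0,"ry": 0,"rz": 0,"claw": 0.25},{"dx": 0.25,"dy": -0.17,"dz": 0,"rx": 0,"ry": 0,"rz": 0,"claw": 0.25},{"dx": 0.25,"dy": -0.17,"dz": 0,"rx": 0,"ry": 0,"rz": 0,"claw": 0.25},{"dx": 0.25,"dy": -0.17,"dz": 0,"rx": 0,"ry": 0,"rz": 0,"claw": 0.25}]'

```text
t: 25.52
tcp_pos: [0.4101, -0.2936, 0.1341]
ee_rot: [-0.113, -3.139, -0.001]
contact_force: [1.5, 0.9, 0.1]
opening: 0.0323
```

```bash
python3 - <<'E'
from h import *
im=snap('top','t8.png')[:,:,::-1]; im2=snap('scene','s8.png')[:,:,::-1]
a=cv2.resize(im[135:185,185:345],None,fx=5,fy=5,interpolation=cv2.INTER_CUBIC)
b=cv2.resize(im2[165:250,160:300],None,fx=4,fy=4,interpolation=cv2.INTER_CUBIC)
o=np.zeros((a.shape[0]+b.shape[0],800,3),np.uint8);o[:a.shape[0]]=a;o[a.shape[0]:,:b.shape[1]]=b
cv2.imwrite('pics/f8.png',o);print(o.shape)
d=np.array([np.cos(.073),-np.sin(.073),0])
for k,p,h in (('XL',(.6845,.0547,.0399),.056),('L',(.6796,-.0145,.0336),.046),('M',(.6756,-.0738,.0304),.04),('S',(.6705,-.142,.0279),.035)):
    print(k,*[((w2px('top',np.array(p)+s*d)-[185,135])*5).round() for s in (-h,h)])
E
```

```text
(590, 800, 3)
XL [198. 194.] [221.  -5.]
L [331. 190.] [348.  27.]
M [443. 189.] [456.  48.]
S [571. 193.] [581.  68.]
```

View pics/f8.png

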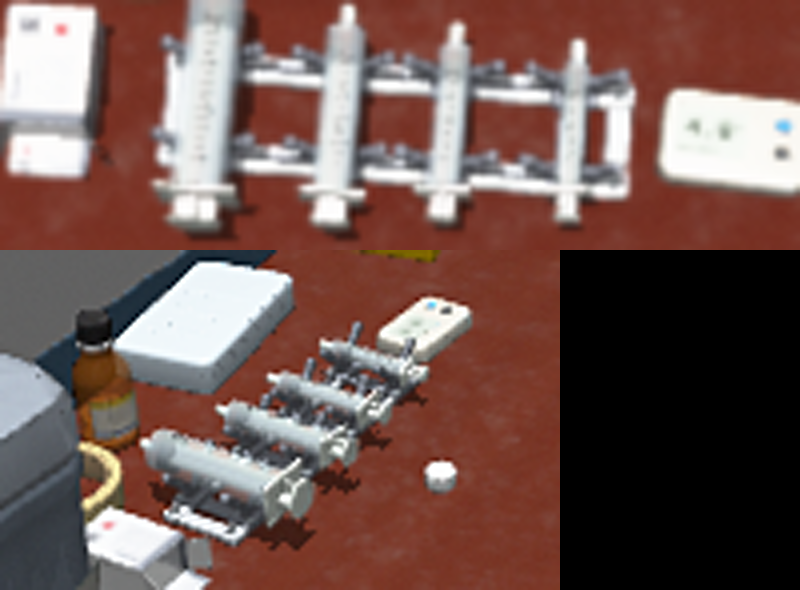

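```bash
python3 -c "
from station import robot
s=robot.read_state();print(s['t'],s['contact_force'],s['joint_vel']);print(robot.job_done())"
```

```text
25.625 [0.88206589 0.62143988 0.24259   ] [-0.00124021 -0.00385347  0.00107928 -0.00056156  0.00094447 -0.00153088]
the job is handed in; nothing more can be done
None
```

All four syringes are in the rack and the job is handed in at about 25.6 s of the 93 s allowed. The carton is at the rack's left end, so XL is in cradle 4, L in 3, M in 2 and S in 1.

- **Position:** in the last top picture each flange lies within about 1 px (roughly 1–3 mm) of where it should be along its cradle. S is the farthest out, about 2.5 mm towards the far post. The scene view shows every barrel down in both V's with its flange clear of the posts.
- **Robot:** the arm stood clear and still, with a contact reading of about 1 N. The highest contact I saw was under 10 N, while gripping and lowering.
- **Disagreements:** the scene camera read about 1 px off the top camera throughout. For S the two differed by about 6–8 mm along its length, so I shifted that grasp 3 mm towards the plunger. A check with S in the grip then showed it centred to about 2 mm.
- **Refused calls:** the first two move calls were refused as invalid because I had left out some fields; nothing moved.

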